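Cheese knives from their case into the dishwasher tray

TASK

The cheese knives need a wash before first use: swing the wooden case's lid back by its brass tab until it stays open by itself, lift out every knife there is, and lay each one down in a notch of its own in the grey dishwasher cutlery tray, handle lying across both notched rails and blade pointing to the side where the hold-down bar is hinged. Then swing the hold-down bar over the blades until it snaps fully shut and shut the lid of the empty case. Leave the other things on the counter as they are.

Things in the scene. Friction and masses are not known exactly. Their poses are not given: they have to be found in the camera images.
- case: Dark wooden case, fixed, 260 x 182 mm, 42 mm high without lid, walls 6 mm, floor 5 mm. Origin under its centre; x along the row of knives, y to the hinge side, z up. Two light-wood rails along x at y = -63 and +3 mm, tops 26 mm high, with the same five notches as the tray's. The knives start in these notches, handle centres at about y = -31, z = 33 mm, blades to +y.
- lid (a joint): Lid of the case, a hollow shell 260 x 182 x 22 mm, about 0.32 kg, hinged along the case's +y rim. 0 = shut, grows as it opens, stop at 1.95 rad. It turns freely: let go below about 1.45 rad it falls shut, beyond that it falls open to the stop and stays.
- lid_tab (a point): Where to pinch the lid's brass tab, which is 16 mm wide (along the case's x), 8 mm thick and stands 38 mm out from the middle of the lid's front edge (case -y side when shut; points up when open). This point is 26 mm out from that edge, 208 mm from the hinge line, 51 mm high when shut. Held from above by its width it turns between the pads all the way round.
- lid_hinge (a point): Middle of the lid's hinge line, at the case's x = 0, y = 91 mm, z = 42 mm; the line runs along the case's x.
- rack: Grey dishwasher cutlery tray, fixed, 261 x 181 mm, rim 40 mm high, floor 7 mm. Origin under its centre; x along the row of notches, y to the side where the bar is hinged, z up. Two rails along x (8 mm wide) at y = -63 and +3 mm, tops 26 mm high, five notches each at x = -88, -44, 0, 44, 88 mm between pointed teeth 17 mm high; a notch is 24 mm wide for its lower 8 mm, then widens to 44 mm.
- keeper (a joint): Hold-down bar of the tray: a steel wire bail, 238 mm wide, arms 60 mm long. 0 = open (leaning 0.33 rad back from upright, away from the tray), grows as it shuts, 1.9 = shut (level over the blades, pointing to the tray's -y). A toggle spring pushes it back open (under 2 N at the bar) until about 1.6, past which it snaps shut; let go before about 1.4 it swings back open. Above 1.84 is shut.
- keeper_grip (a point): Middle of the bar's black sleeve, 14 mm thick, 70 mm long along the tray's x, 60 mm from the hinge line. Shut, it lies at the tray's y = 18 mm, z = 46 mm, about 4 mm clear of the blades.
- keeper_hinge (a point): Middle of the bar's hinge line, at the tray's x = 0, y = 78 mm, z = 46 mm; the line runs along the tray's x.
- knife_slim: Cheese knife with a plain straight blade 15 mm wide, 3 mm thick; about 149 mm long, 60 g. Light-wood handle 84 mm long, 15 mm wide, 14 mm thick. Origin in the middle of the handle (grip it there); x points to the blade tip about 105 mm away, z up as it lies. Laid right, its origin is at a notch's x, y = -30 mm, z = 33 mm in the tray's frame, blade to the tray's +y. None when absent.
- knife_heart: Cheese knife with a broad leaf-shaped blade 28 mm wide, 3 mm thick; about 149 mm long, 60 g. Light-wood handle 84 mm long, 15 mm wide, 14 mm thick. Origin in the middle of the handle (grip it there); x points to the blade tip about 105 mm away, z up as it lies. Laid right, its origin is at a notch's x, y = -30 mm, z = 33 mm in the tray's frame, blade to the tray's +y. None when absent.
- knife_flat: Cheese knife with a square-ended spade blade 26 mm wide, 3 mm thick; about 149 mm long, 60 g. Light-wood handle 84 mm long, 15 mm wide, 14 mm thick. Origin in the middle of the handle (grip it there); x points to the blade tip about 105 mm away, z up as it lies. Laid right, its origin is at a notch's x, y = -30 mm, z = 33 mm in the tray's frame, blade to the tray's +y. None when absent.
- knife_cleaver: Cheese knife with a small cleaver blade 34 mm wide, offset to one side, 3 mm thick; about 149 mm long, 60 g. Light-wood handle 84 mm long, 15 mm wide, 14 mm thick. Origin in the middle of the handle (grip it there); x points to the blade tip about 105 mm away, z up as it lies. Laid right, its origin is at a notch's x, y = -30 mm, z = 33 mm in the tray's frame, blade to the tray's +y. None when absent.
- knife_fork: Cheese knife with a blade 17 mm wide that ends in two prongs, 3 mm thick; about 149 mm long, 60 g. Light-wood handle 84 mm long, 15 mm wide, 14 mm thick. Origin in the middle of the handle (grip it there); x points to the blade tip about 105 mm away, z up as it lies. Laid right, its origin is at a notch's x, y = -30 mm, z = 33 mm in the tray's frame, blade to the tray's +y. None when absent.
- mug: Bystander, not to be disturbed: white china mug, 82 mm across, 95 mm tall, handle on one side. Origin under its centre.
- pepper_mill: Bystander, not to be disturbed: turned dark-wood pepper mill, 54 mm across, 135 mm tall. Origin under its centre.
- ramekin: Bystander, not to be disturbed: small white china bowl, 84 mm across, 45 mm tall. Origin under its centre.
- jam_jar: Bystander, not to be disturbed: amber jam jar with a steel lid, 70 mm across, 95 mm tall. Origin under its centre.
- tumbler: Bystander, not to be disturbed: glass tumbler, 72 mm across, 100 mm tall. Origin under its centre.
- dish_brush: Bystander, not to be disturbed: wooden dish brush lying down, 220 mm long. Origin under its centre (dish brush: under the middle of its length).

How it is judged:
By the outcome, as a careful person would: the job done as asked, in the order asked, and still so for the second after the job is handed in, with the robot touching nothing.
Of knife_slim, knife_heart, knife_flat, knife_cleaver, knife_fork only 3 to 5 are there at a start; the rules pass over those that are not, and their reading is None.
At some moment in a run one of knife_slim, knife_heart, knife_flat, knife_cleaver, knife_fork may be knocked a few centimetres aside while the robot is not near it.
Once in a run the grip may slacken for a moment while it holds something.
It also fails if it takes over 210 s, if anything falls off the work surface, if the arm or the gripper's body presses on something with over 40 N, if the wrist force passes 120 N, or if a joint passes its speed limit or range.

ROBOT

A 6-joint arm with a two-finger parallel gripper is mounted at the origin on the work surface. World frame = base frame: x ahead of the robot, y to its left, z up, the work surface at z = 0. Lengths are in m, angles in rad, forces in N, time in s.
With the tool pointing down it reaches from about 0.35 to 1 m from the base axis. Payload 7.1 kg.
Tool frame: the origin (TCP) lies between the finger pads; the fingertips stand 22 mm ahead of it and the grasp point (between the pads) lies 3 mm ahead of it; z points along the fingers, y is the line along which they close (so a half turn about z gives the same grasp; the last joint's range is limited). The gripper opens to 85 mm and grips with 20 to 120 N. Pads are 22 mm wide; open, the fingers measure 114 mm over their backs; the gripper's body (76 mm by 85 mm) begins 54 mm behind the grasp point. The pads swing forward as they close: fully open they stand 13 mm farther back than shut.
Start: joints at [1.258, 0.423, 1.63, -0, 1.089, -0.019], TCP at [0.181, 0.598, 0.253] pointing down, gripper open.
Joint ranges: [-3, 3], [-0.9, 2.11], [0.09, 2.58], [-1.31, 4.45], [0.11, 2.69], [-2.54, 2.54]. Speed limits (rad/s): [2.39, 2.39, 3.01, 3.14, 3.14, 3.14].

INTERFACE

Orientations are given as a rotation vector (axis times angle).
In Python, from rig import manip gives the robot as it stands. The module is installed in compiled form; this text tells all that it offers. Calls block until the motion is done:
- manip.move_to(position, orientation): joint-space move of the TCP to a pose.
- manip.servo_line(position, orientation=None, rate=0.15): straight line of the TCP; orientation=None keeps the orientation; rate is the mean speed in m/s.
- manip.set_joints(angles): joint-space move.
- manip.command_gripper(opening, f_grip=None): finger opening in m; f_grip is the grip in N (None keeps the last); returns when the fingers have stopped.
- manip.hold(seconds).
- manip.solve_ik(position, orientation): joint angles nearest the present ones, or None.
- manip.camera(name): name is "scene" or "top" or "wrist"; returns a dict with "image" (420x560x3 uint8, red, green, blue), "fx", "fy", "cx", "cy" (pixels), "cam_to_world" (4x4, takes a point from camera to world coordinates); the wrist camera has in their place "mount" (4x4, takes a point from camera to tool coordinates, whose origin is the TCP and whose axes are the flange's). Camera axes: x right, y down, z forward; pixel columns grow to the right and rows downward; lengths in m; the calibration is good to about 2 mm. A picture is of the moment at which its call begins: read the wrist's pose just before it. There is no depth.
A pose or a line that the arm cannot do raises manip.IKError and nothing moves.
- manip.sign_off(): hands the job in; it is judged then, once.
Readings, each from a call of its own:
- manip.get_time(): time.
- manip.get_joint_positions(): joint angles.
- manip.get_joint_vel(): joint speeds.
- manip.get_tau(): joint torques, N m.
- manip.get_position(): TCP position.
- manip.get_ee_rot(): TCP orientation.
- manip.get_contact_force(): force on the tool from outside, world axes, zero at the start.
- manip.get_torque(): the same for the moment, N m.
- manip.get_width(): finger opening in m.
- manip.get_grip_force(): force on a finger pad.
Only numpy, scipy, OpenCV 4.12 (cv2) and the standard library are available. Lean on these libraries where they do the work, as an engineer would, in place of code of your own. Each camera call takes 0.05 s, during which the arm holds its last target. There are 200 camera calls.

## Working session

There is one attempt and no reset: what is moved stays moved. The work goes in short steps, each a Python script; the robot and the scene stay as the last script left them, time stands still between calls to the robot, and variables do not carry over. Pictures are saved under pics/ and viewed, at most 14 in all, crops included, and the job is handed in when it is done.

```bash
mkdir -p pics; ls
python3 - <<'E'
from rig import manip
import cv2,numpy as np
for n in ["top","scene"]:
    c=manip.camera(n); cv2.imwrite(f"pics/{n}0.png",c["image"][:,:,::-1])
    print(n,c["fx"],c["fy"],c["cx"],c["cy"]);print(np.round(c["cam_to_world"],4))
print(np.round(manip.camera("wrist")["mount"],4)); print(manip.get_ee_rot(),manip.get_time(),manip.get_width())
E
```

```text
pics
top 510.19937184227445 510.19937184227445 284.52923398902226 214.46026752021118
[[ 0.012  -0.9828  0.1845  0.305 ]
 [-0.9999 -0.0097  0.0135  0.0416]
 [-0.0115 -0.1847 -0.9827  1.5534]
 [ 0.      0.      0.      1.    ]]
scene 470.71315567060844 470.71315567060844 272.83251630003565 222.3692232796797
[[ 0.7843  0.4247 -0.4523  1.3421]
 [ 0.6204 -0.53    0.5781 -0.9407]
 [ 0.0058 -0.734  -0.6791  1.2643]
 [ 0.      0.      0.      1.    ]]
[[ 1.100e-03 -9.478e-01 -3.189e-01  8.130e-02]
 [ 1.000e+00  1.100e-03  0.000e+00 -1.000e-03]
 [ 3.000e-04 -3.189e-01  9.478e-01 -1.202e-01]
 [ 0.000e+00  0.000e+00  0.000e+00  1.000e+00]]
[-4.59798590e-01 -3.10756908e+00  1.92065573e-03] 0.15 0.0852113209806374
```

View pics/top0.png

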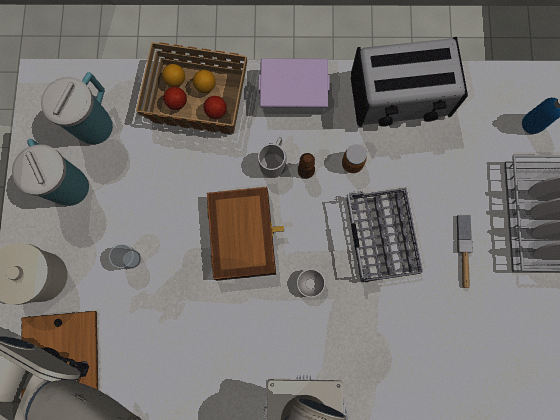

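View pics/scene0.png

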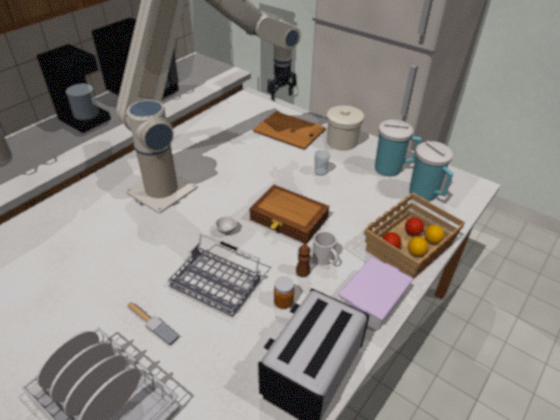

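Run:
```python
import cv2
i=cv2.imread("pics/top0.png")[150:340,195:445]
cv2.imwrite("pics/c1.png",cv2.convertScaleAbs(cv2.resize(i,None,fx=3.15,fy=3.15,interpolation=cv2.INTER_CUBIC),alpha=1.4,beta=10))
```

```text
(no output)
```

View pics/c1.png

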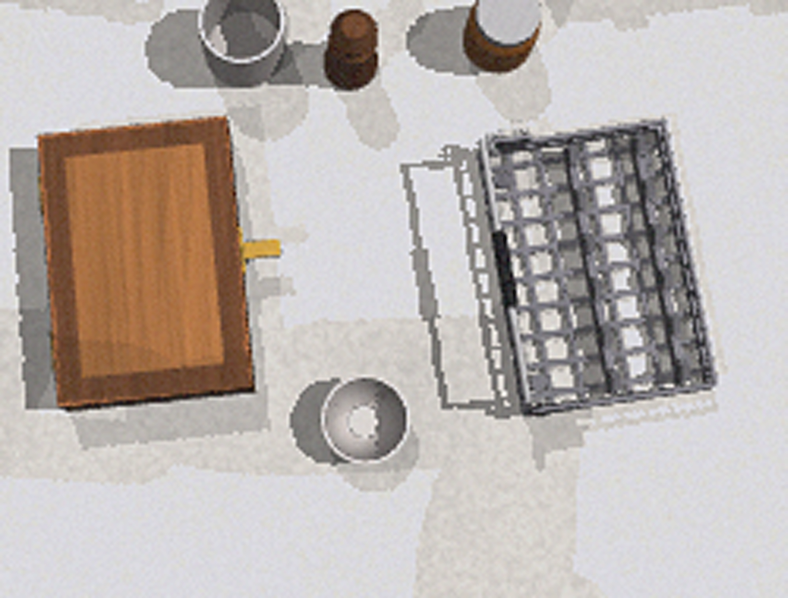

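The enlarged crop shows the case lid's corners at (38,136), (228,117), (254,390) and (62,407), with the tab at (262,249). The rack rim's corners are near (483,137), (665,121), (717,385) and (525,413), and the sleeve is at (505,268). The ramekin sits between the two at (364,419). I'll fit planar poses from these.

```bash
cat > h.py <<'E'
from rig import manip
import numpy as np, cv2
from scipy.optimize import least_squares
from scipy.spatial.transform import Rotation as R
def save(c,name,crop=None,s=1,gain=1.4):
    i=c["image"][:,:,::-1]
    if crop: i=i[crop[1]:crop[3],crop[0]:crop[2]]
    cv2.imwrite(f"pics/{name}.png",cv2.convertScaleAbs(cv2.resize(i,None,fx=s,fy=s,interpolation=cv2.INTER_CUBIC),alpha=gain,beta=5))
def wcam():
    p,r=np.array(manip.get_position()),R.from_rotvec(manip.get_ee_rot())
    c=manip.camera("wrist"); T=np.eye(4);T[:3,:3]=r.as_matrix();T[:3,3]=p
    c["cam_to_world"]=T@c["mount"];return c
def proj(c,P):
    W=np.linalg.inv(c["cam_to_world"]);q=np.atleast_2d(P)@W[:3,:3].T+W[:3,3]
    return np.c_[c["fx"]*q[:,0]/q[:,2]+c["cx"],c["fy"]*q[:,1]/q[:,2]+c["cy"]]
def ray(c,px,z):
    px=np.atleast_2d(px).astype(float)
    d=np.c_[(px[:,0]-c["cx"])/c["fx"],(px[:,1]-c["cy"])/c["fy"],np.ones(len(px))]@c["cam_to_world"][:3,:3].T
    o=c["cam_to_world"][:3,3];return o+d*((z-o[2])/d[:,2])[:,None]
def w(pose,P):  # frame (x,y,yaw) -> world
    P=np.atleast_2d(np.array(P,float));c,s=np.cos(pose[2]),np.sin(pose[2])
    return np.c_[pose[0]+c*P[:,0]-s*P[:,1],pose[1]+s*P[:,0]+c*P[:,1],P[:,2]]
def inv(pose,P):
    P=np.atleast_2d(np.array(P,float));c,s=np.cos(pose[2]),np.sin(pose[2]);d=P[:,:2]-np.array(pose[:2])
    return np.c_[c*d[:,0]+s*d[:,1],-s*d[:,0]+c*d[:,1],P[:,2]]
def fit(c,P,px,x0):
    s=least_squares(lambda q:(proj(c,w(q,P))-px).ravel(),x0);return s.x,np.abs(s.fun).max()
def down(ang,tilt=0.):
    """tool z down; tool y (closing) along world direction at angle ang; reading as rotvec"""
    y=np.array([np.cos(ang),np.sin(ang),0]);z=np.array([0,0,-1.]);x=np.cross(y,z)
    return R.from_matrix(np.c_[x,y,z]).as_rotvec()
E
python3 - <<'E'
from h import *
import json
c=manip.camera("top")
a=lambda l:np.array(l)/3.15+[195,150]
h=.13;k=.091
case,e=fit(c,[[h,k,.064],[h,-k,.064],[-h,-k,.064],[-h,k,.064]],a([[38,136],[228,117],[254,390],[62,407]]),[.3,.2,0])
h=.1305;k=.0905
rack,e2=fit(c,[[h,k,.04],[h,-k,.04],[-h,-k,.04],[-h,k,.04]],a([[483,137],[665,121],[717,385],[525,413]]),[.3,-.2,0])
print(case,e,rack,e2)
print("tab",inv(case,ray(c,a([[262,249]]),.051)),"sleeve",inv(rack,ray(c,a([[505,268]]),.103)))
T=w(case,[0,-.117,.051])[0];print(T,manip.get_joint_positions(), R.from_rotvec(manip.get_ee_rot()).as_matrix().round(2))
for p in [case,rack]:
  for a in [0,np.pi]:
    for P in ([0,0,.3],[0,-.12,.06],[0,.09,.28],[-.09,-.03,.04],[.09,-.03,.04]):
      q=manip.solve_ik(w(p,P)[0],down(p[2]+a)); print(P, None if q is None else np.round(q,2))
json.dump(dict(case=list(case),rack=list(rack)),open("p.json","w"))
E
```

```text
[0.52879831 0.1896148  0.11408044] 0.8595244273046205 [ 0.5353245  -0.23751988  0.14140523] 1.3217502843356783
tab [[ 0.00140149 -0.10976772  0.051     ]] sleeve [[-0.0024842   0.09680191  0.103     ]]
[0.54211679 0.07337531 0.051     ] [ 1.25802119e+00  4.23585021e-01  1.63041469e+00 -1.68868647e-05
  1.08859951e+00 -1.89595935e-02] [[-0.96  0.29 -0.  ]
 [ 0.29  0.96 -0.  ]
 [ 0.   -0.   -1.  ]]
[0, 0, 0.3] [0.32 0.28 1.73 0.   1.14 0.21]
[0, -0.12, 0.06] [ 0.11  0.61  1.9   0.    0.64 -0.01]
[0, 0.09, 0.28] [0.47 0.34 1.69 0.   1.11 0.36]
[-0.09, -0.03, 0.04] [0.3  0.58 2.07 0.   0.49 0.19]
[0.09, -0.03, 0.04] [0.25 0.73 1.67 0.   0.73 0.13]
[0, 0, 0.3] None
[0, -0.12, 0.06] None
[0, 0.09, 0.28] None
[-0.09, -0.03, 0.04] None
[0.09, -0.03, 0.04] None
[0, 0, 0.3] [-0.44  0.32  1.68 -0.    1.15 -0.58]
[0, -0.12, 0.06] [-0.59  0.72  1.64 -0.    0.78 -0.73]
[0, 0.09, 0.28] [-0.3   0.27  1.79 -0.    1.08 -0.44]
[-0.09, -0.03, 0.04] [-0.58  0.63  1.94 -0.    0.58 -0.72]
[0.09, -0.03, 0.04] [-0.4   0.77  1.59 -0.    0.78 -0.54]
[0, 0, 0.3] None
[0, -0.12, 0.06] [-0.59  0.72  1.64 -0.    0.78  2.41]
[0, 0.09, 0.28] None
[-0.09, -0.03, 0.04] [-0.58  0.63  1.94 -0.    0.58  2.42]
[0.09, -0.03, 0.04] None
```

Run:
```python
from h import *
import json
p=json.load(open("p.json"))
manip.move_to(w(p["rack"],[0,0,.33])[0],down(p["rack"][2])); manip.hold(.2)
c=wcam();save(c,"wr",s=1.4,gain=1.3);np.save("wr.npy",c,allow_pickle=True)
q=p["rack"];k=.0905;h=.1305
print(proj(c,w(q,[[h,k,.04],[h,-k,.04],[-h,-k,.04],[-h,k,.04],[0,.097,.103]]))*1.4)
manip.move_to(w(p["case"],[0,-.06,.33])[0],down(p["case"][2])); manip.hold(.2)
c=wcam();save(c,"wc",s=1.4,gain=1.3);np.save("wc.npy",c,allow_pickle=True)
q=p["case"];k=.091;h=.13
print(proj(c,w(q,[[h,k,.064],[h,-k,.064],[-h,-k,.064],[-h,k,.064],[0,-.117,.055]]))*1.4,c["fx"])
```

```text
[[556.98298368 125.01811012]
 [536.02500104 328.3604316 ]
 [260.23953396 327.83202432]
 [239.85762998 124.43581635]
 [398.2853609  112.55092497]]
[[575.69245031  33.93877797]
 [550.13638779 273.15754714]
 [246.53289778 273.21711164]
 [220.6233607   34.17830189]
 [398.32970583 298.43235013]] 334.7815494399596
```

View pics/wr.png

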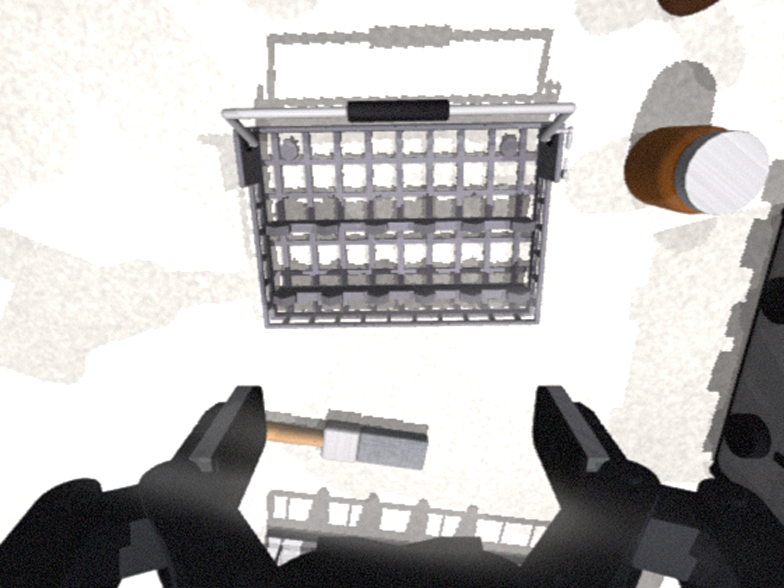

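View pics/wc.png

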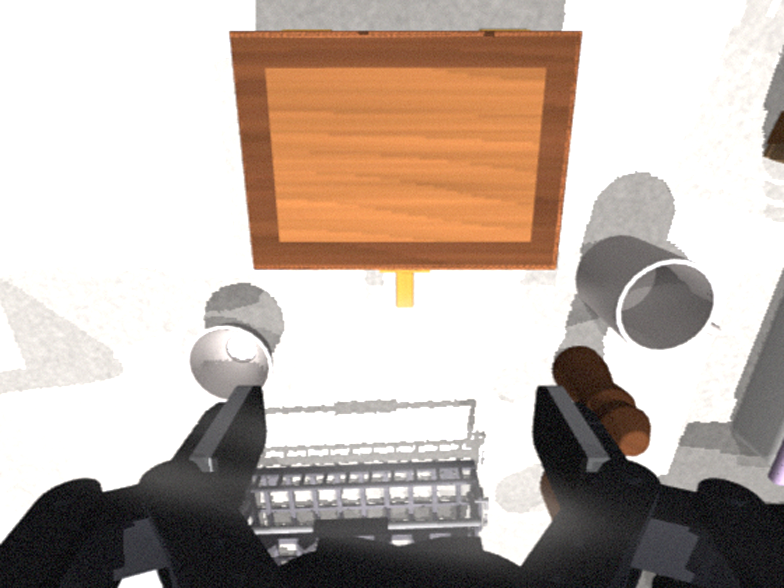

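The wrist views put the case at about +5 px from the top-camera fit: corners (231,32), (581,32), (557,269), (253,269), tab (404,290). The rack is similar: sleeve (398,110), lower rim (264,327) to (542,322). I'll zoom in on the rack and refit jointly.

Run:
```python
from h import *
import json
p=json.load(open("p.json"))
c=np.load("wr.npy",allow_pickle=True).item();save(c,"wr2",crop=(155,60,420,245),s=3,gain=1.0)
d=np.load("wc.npy",allow_pickle=True).item()
h=.13;k=.091
q,e=fit(d,[[h,k,.064],[h,-k,.064],[-h,-k,.064],[-h,k,.064]],np.array([[581,32],[557,269],[253,269],[231,32]])/1.4,p["case"])
print(q,e, inv(q,ray(d,[404.5/1.4,300/1.4],.055)))
# where pads' midplane should appear
T=np.array([[0,0,.003],[0,.0425,.022-.013],[0,-.0425,.022-.013]])
print(proj({**d,"cam_to_world":d["mount"]},T)*1.4)
```

```text
[0.53424837 0.19228422 0.11367008] 2.0704614022640726 [[-0.00015819 -0.12051468  0.055     ]]
[[397.15032126 417.2141869 ]
 [531.55927381 406.6363147 ]
 [262.92514117 406.26795061]]
```

View pics/wr2.png

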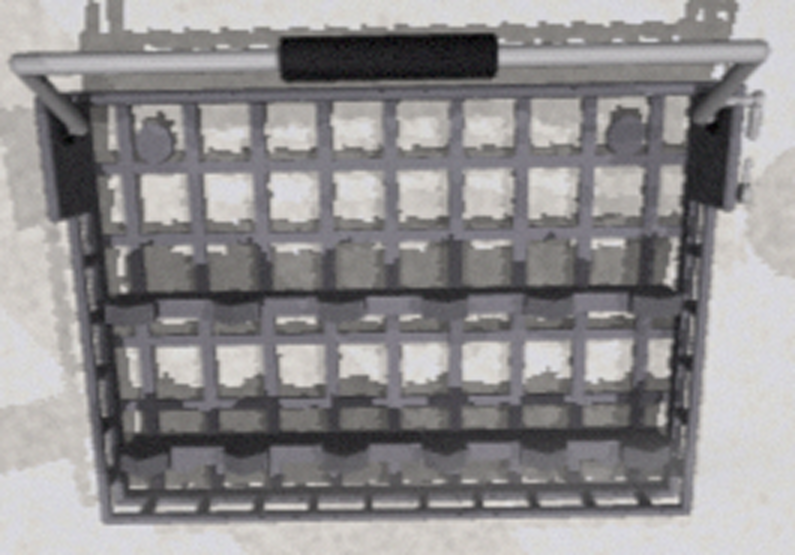

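Run:
```python
from h import *
import json
p=json.load(open("p.json"))
c=np.load("wr.npy",allow_pickle=True).item()
x=np.array([-110,-66,-22,22,66,110])/1e3
P=[[a,.007,.040] for a in x]+[[a,-.059,.040] for a in x]+[[-.121,.097,.103],[.121,.097,.103],[-.035,.097,.103],[.035,.097,.103],[-.1305,-.0905,.04],[.1305,-.0905,.04]]
px=np.array([[130,305],[237,305],[343,305],[447,303],[552,303],[658,302],[145,458],[245,458],[347,458],[445,455],[545,455],[643,455],[12,65],[768,52],[281,58],[497,55],[103,520],[690,515]])/3+[155,60]
W=np.ones((18,2));W[:12,1]=0
f=lambda q:((proj(c,w(q,P))-px)*W).ravel()
s=least_squares(f,p["rack"],loss="soft_l1");print(p["rack"],s.x);print(f(s.x).reshape(-1,2).round(1))
p["rack"]=list(s.x)
p["case"]=[0.53424837,0.19228422,0.11367008]
json.dump(p,open("p.json","w"))
q=p["case"]
manip.servo_line(w(q,[0,-.117,.14])[0],down(q[2]));manip.hold(.2)
d=wcam();save(d,"wc3",s=1.4,gain=1.0);print(proj(d,w(q,[[-.008,-.129,.055],[.008,-.129,.055],[-.13,-.091,.064]]))*1.4)
```

```text
[0.5353245000525874, -0.23751988181029904, 0.14140522718643891] [ 0.53722748 -0.23598751  0.15896474]
[[-1.5 -0. ]
 [-1.5 -0. ]
 [-1.1 -0. ]
 [-0.  -0. ]
 [ 0.8 -0. ]
 [ 1.3 -0. ]
 [-1.4 -0. ]
 [-0.8 -0. ]
 [-0.8 -0. ]
 [ 0.5 -0. ]
 [ 1.2 -0. ]
 [ 2.6 -0. ]
 [ 1.  -0.5]
 [-0.7 -0.4]
 [ 0.1  0.3]
 [ 0.5  0.1]
 [-0.6  1.6]
 [ 0.9  0.4]]
[[380.20539513 341.29667599]
 [413.56189374 341.32906512]
 [ 98.19239681 269.65284268]]
```

View pics/wc3.png

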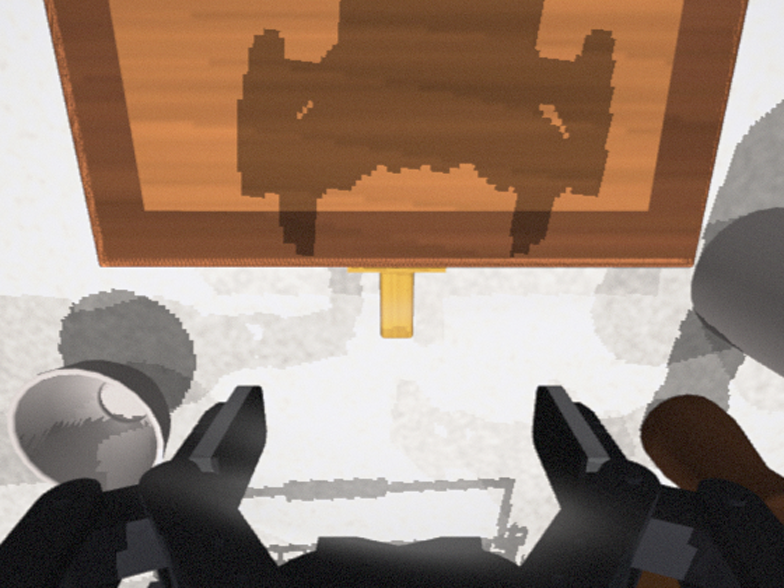

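The tab shows at cols 380–413 with its tip at row 338, within about 3 px of the model, and it's centred between the fingers. Next I open the lid.

```bash
cat >> h.py <<'E'
import json
def lidpt(q,th,dz=.003):
    s,c=np.sin(th),np.cos(th);return w(q,[0,.091-.208*c+.009*s,.042+.208*s+.009*c+dz])[0]
E
python3 - <<'E'
from h import *
p=json.load(open("p.json"));p["case"][0]-=.0003;p["case"][1]+=.0015;json.dump(p,open("p.json","w"));q=p["case"];o=down(q[2])
manip.command_gripper(.045,40)
manip.servo_line(lidpt(q,0),o)
manip.command_gripper(0.0,40);print(manip.get_width(),manip.get_grip_force())
for th in np.linspace(0,1.85,13)[1:]:
    manip.servo_line(lidpt(q,th),o,rate=.12)
    print(round(th,2),manip.get_width().__round__(4),np.round(manip.get_contact_force(),1))
manip.command_gripper(.045)
P=np.array(manip.get_position());manip.servo_line(P+[0,0,.06],o)
manip.move_to(w(q,[0,-.10,.36])[0],o);manip.command_gripper(.085);manip.hold(.3)
d=wcam();save(d,"wc4",s=1.4,gain=1.0);np.save("wc4.npy",d,allow_pickle=True)
k=[[a,-.031,.04] for a in (-.088,-.044,0,.044,.088)]
print((proj(d,w(q,k))*1.4).round(),manip.get_time())
E
```

```text
0.01541111986365705 39.09734308719635
0.15 0.015 [-2.9 -0.2 -2.9]
0.31 0.015 [-4.   0.1 -3. ]
0.46 0.0151 [-5.1 -0.8 -3.2]
0.62 0.0149 [-4.9 -1.4 -1.4]
0.77 0.0152 [-5.6 -1.3 -2.7]
0.92 0.0149 [-5.1 -1.9 -1.8]
1.08 0.0152 [-5.4 -1.9 -1.5]
1.23 0.015 [-5.1 -0.8 -1.2]
1.39 0.015 [-4.9 -0.4 -0.6]
1.54 0.0148 [-5.5 -0.7 -1.1]
1.7 0.0152 [-5.8  0.   1.3]
1.85 0.0151 [-5.1 -0.7  1.1]
[[301. 150.]
 [350. 150.]
 [399. 150.]
 [448. 151.]
 [497. 151.]] 16.3333
```

View pics/wc4.png

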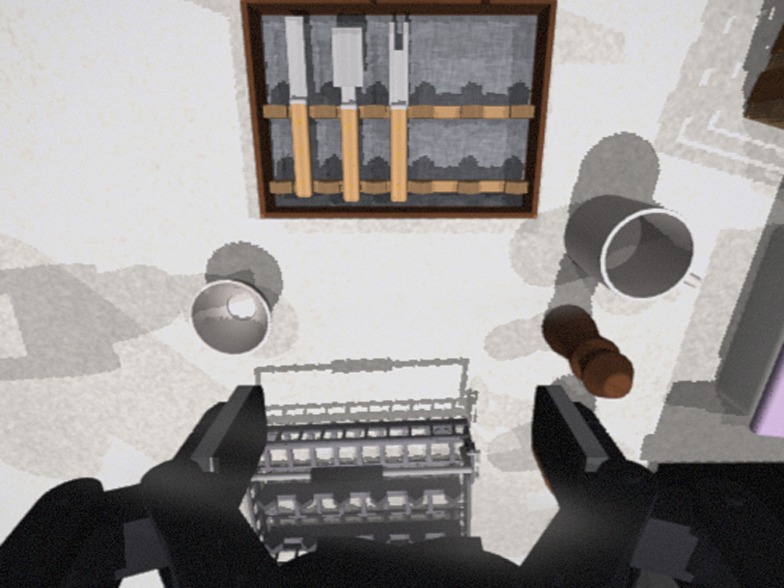

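The lid is open, and exactly three knives lie in the case: slim (302,148), square-ended flat (350,152) and fork (398,152). I'll compute the handle poses and move the first one.

```bash
cat >> h.py <<'E'
p=json.load(open("p.json")) 
case,rack=p["case"],p["rack"]
def pick(k,frame=case):
    """k: x,y,dyaw in frame"""
    o=down(frame[2]+k[2]);g=w(frame,[k[0],k[1],.038])[0]
    manip.command_gripper(.034,40);manip.move_to(g+[0,0,.13],o);manip.servo_line(g,o,rate=.1)
    manip.command_gripper(0,45);wd=manip.get_width();manip.servo_line(g+[0,0,.16],o,rate=.15)
    print("pick",round(wd,4),round(manip.get_width(),4),round(manip.get_time(),1));return o
def place(x,y=-.030):
    o=down(rack[2]);g=w(rack,[x,y,.038])[0]
    manip.move_to(g+[0,0,.16],o);manip.servo_line(g+[0,0,.025],o,rate=.15);manip.servo_line(g,o,rate=.04)
    print("place",round(manip.get_width(),4),np.round(manip.get_contact_force(),1))
    manip.command_gripper(.034);manip.servo_line(g+[0,0,.16],o,rate=.15)
E
python3 - <<'E'
from h import *
d=np.load("wc4.npy",allow_pickle=True).item()
ks=[]
for a,b in [((305,196),(300,104)),((351,200),(350,107)),((398,200),(399,108))]:
    e=inv(case,ray(d,np.array([a,b])/1.4,.040));m=e.mean(0);v=e[1]-e[0]
    ks.append([m[0],m[1],np.arctan2(-v[0],v[1])])
print(np.round(ks,4));json.dump(ks,open("k.json","w"))
pick(ks[0]);place(-.088)
manip.move_to(w(rack,[0,-.05,.33])[0],down(rack[2]));manip.hold(.2);manip.command_gripper(.085)
c=wcam();np.save("r1.npy",c,allow_pickle=True)
t=manip.camera("top");a=cv2.resize(t["image"][200:290,205:280],None,fx=4,fy=4,interpolation=cv2.INTER_CUBIC)
i=c["image"][:300,120:480];H=max(a.shape[0],i.shape[0]);f=lambda z:np.pad(z,((0,H-z.shape[0]),(0,0),(0,0)))
cv2.imwrite("pics/m1.png",np.hstack([f(i),f(a)])[:,:,::-1])
print((proj(c,w(rack,[[-.088,-.03,.04],[-.088,-.072,.04],[-.088,.012,.04]]))-[120,0]).round(),manip.get_time())
E
```

```text
[[-0.0863 -0.0319 -0.0078]
 [-0.0433 -0.0349 -0.0207]
 [-0.0001 -0.0352 -0.0105]]
pick 0.0143 0.0141 20.8
place 0.0142 [-3.2  3.1 14.5]
[[ 92. 150.]
 [ 95. 184.]
 [ 90. 114.]] 27.325
```

View pics/m1.png

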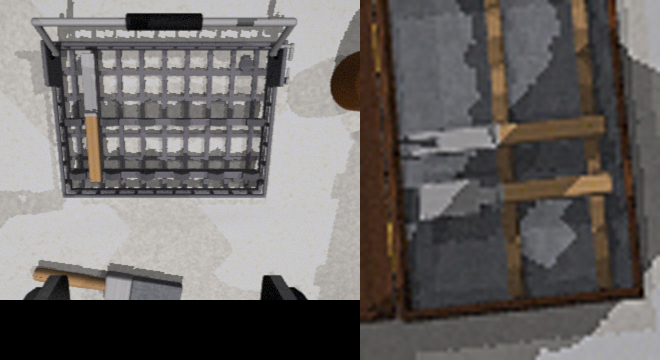

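The slim knife lies as predicted, handle from (90,115) to (95,182), and the other two are untouched. Now the flat and the fork.

Run:
```python
from h import *
ks=json.load(open("k.json"))
def see(fr):
    manip.move_to(w(fr,[0,-.05,.33])[0],down(fr[2]));manip.hold(.1);return wcam()["image"][:300,100:480]
pick(ks[1]);place(0)
c0=see(case)
np.save("c0.npy",c0)
d=np.load("wc4.npy",allow_pickle=True).item()
pick(ks[2]);place(.088)
a=see(rack);cv2.imwrite("pics/m2.png",np.hstack([a,c0])[:,:,::-1]);print(manip.get_time())
```

```text
pick 0.0144 0.0142 32.6
place 0.0145 [-4.   1.8 12.9]
pick 0.0143 0.014 43.1
place 0.0137 [-4.3  2.2 11.4]
48.8417
```

View pics/m2.png

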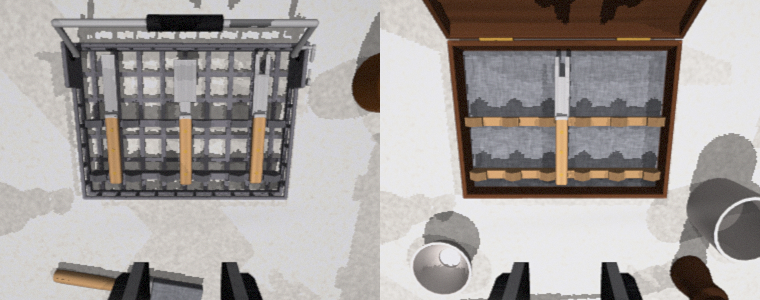

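All three knives are seated in their notches with blades toward the hinge side, and the case is empty. Next, the hold-down bar, pushed over with closed fingers.

Run:
```python
from h import *
o=down(rack[2]);manip.command_gripper(0,40)
tcp=lambda y,z:w(rack,[0,y+.011,z+.022])[0]   # y: front face, z: tips
manip.move_to(tcp(.125,.17),o);manip.servo_line(tcp(.125,.092),o);f0=np.array(manip.get_contact_force())
r=.008
for phi in np.linspace(0,1.9,20):
    psi=phi-.33;by=.078-.06*np.sin(psi);bz=.046+.06*np.cos(psi)
    t=np.clip((psi-.2)/1.1,0,1)
    y=np.interp(t,[0,.5,1],[by+r,by+.7*r,by-.006]);z=np.interp(t,[0,.5,1],[bz-.009,bz+.7*r,bz+.007])
    manip.servo_line(tcp(y,z),o,rate=.06)
    f=np.array(manip.get_contact_force())-f0;print(round(phi,2),f.round(1))
    if np.linalg.norm(f)>25:break
manip.servo_line(tcp(y,z-.001),o,rate=.03);print(np.round(np.array(manip.get_contact_force())-f0,1))
manip.servo_line(tcp(y,.19),o)
manip.move_to(w(rack,[0,-.05,.33])[0],o);manip.hold(.1);a=wcam()["image"][:300,100:480]
manip.move_to(w(case,[0,-.10,.36])[0],down(case[2]));manip.hold(.1);b=wcam()["image"][:300,100:480]
cv2.imwrite("pics/m3.png",np.hstack([a,b])[:,:,::-1]);print(manip.get_time())
```

```text
0.0 [-0.6  0.1 -0.7]
0.1 [ 0.2 -0.4 -0. ]
0.2 [ 1.2  0.  -1.7]
0.3 [ 0.1  0.6 -0.9]
0.4 [ 0.5  0.8 -0.8]
0.5 [-1.1  1.2 -0. ]
0.6 [-0.8 -0.3 -1.5]
0.7 [ 0.   0.9 -0.3]
0.8 [-0.6 -0.7 -0. ]
0.9 [-0.4  1.3 -1.3]
1.0 [-0.5 -0.2 -0.4]
1.1 [ 0.7 -0.2 -0.2]
1.2 [ 0.1  0.  -0.5]
1.3 [-0.2 -0.7 -1.3]
1.4 [-0.2  0.3 -0.7]
1.5 [-0.2  0.3 -0.6]
1.6 [-0.9 -0.4 -0.9]
1.7 [-0.4 -0.6 -0.6]
1.8 [-0.4 -0.4 -1.2]
1.9 [ 0.8 -0.5  0.1]
[-1.1  0.2  7.3]
59.8333
```

View pics/m3.png

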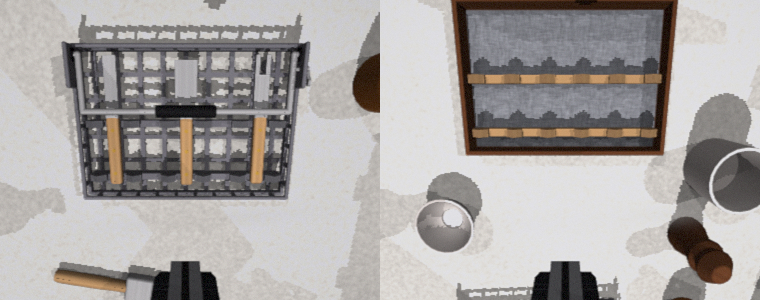

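The bar is down over the blades with its sleeve at (186,111), all three knives are in place, and the case is empty. Closing the lid now.

Run:
```python
from h import *
o=down(case[2]);manip.command_gripper(.045,40)
g=lidpt(case,1.95);manip.move_to(g+[0,0,.07],o);manip.servo_line(g,o,rate=.1)
manip.command_gripper(0,40);print(manip.get_width())
for th in np.linspace(1.95,0,14)[1:]:
    manip.servo_line(lidpt(case,th),o,rate=.12)
    print(round(th,2),round(manip.get_width(),4),np.round(manip.get_contact_force(),1))
manip.command_gripper(.045);P=np.array(manip.get_position());manip.servo_line(P+[0,0,.1],o)
manip.move_to(w(rack,[0,-.05,.33])[0],down(rack[2]));manip.hold(.1);c=wcam();a=c["image"][:300,100:480]
print(proj(c,w(rack,[0,.018,.046]))-[100,0], proj(c,w(rack,[0,.0185,.054]))-[100,0])
manip.move_to([.4,.35,.35],o)
manip.hold(.1);b=manip.camera("top")["image"][130:340,180:446]
b=cv2.resize(b,(380,300));cv2.imwrite("pics/m4.png",np.hstack([a,b])[:,:,::-1]);print(manip.get_time())
```

```text
0.015220179003729198
1.8 0.0152 [-6.5  0.8  5. ]
1.65 0.0151 [-6.4  0.8  4.3]
1.5 0.0152 [-6.1 -0.7  2.7]
1.35 0.0149 [-5.3 -1.9  2. ]
1.2 0.0152 [-5.2  0.1  1.2]
1.05 0.0151 [-6.6 -0.9  0.8]
0.9 0.0156 [-6.1 -0.6  0.5]
0.75 0.0154 [-7.3 -0.5  0.5]
0.6 0.0154 [-7.9 -0.1  0.7]
0.45 0.0148 [-7.4 -2.  -0.2]
0.3 0.0153 [-8.8 -1.4 -0.5]
0.15 0.0152 [-7.1 -2.9 -0.3]
0.0 0.0155 [-7.2 -2.7 -0.8]
[[184.75712097 110.71693448]] [[184.74355497 110.51279764]]
73.2833
```

View pics/m4.png

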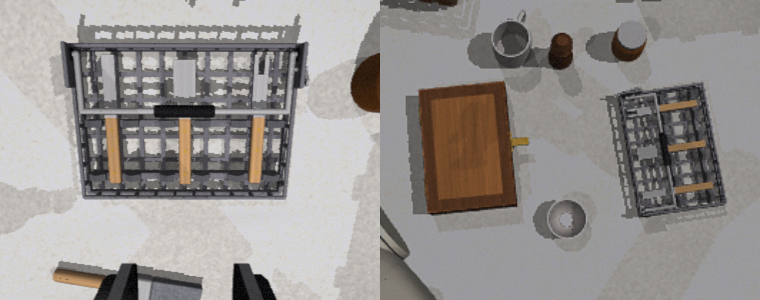

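The lid is shut, the sleeve at (185,111) matches its shut position, the three knives are seated, and the other things look unmoved. Handing in.

```bash
python3 -c "
from rig import manip
print(manip.sign_off())"
```

```text
the job is handed in; nothing more can be done
None
```

The job is handed in: all three knives present (slim, flat, fork) are in notches of their own in the tray with blades to the hinge side, the hold-down bar is shut over them, and the empty case's lid is closed.

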